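Range the spice rack by height

TASK

Fill the four empty compartments of the wooden spice rack with the pepper mill, the red-capped spice jar, the yellow turmeric jar and the small brown tablet bottle, one standing upright in each, so that the whole row steps down in height from the tall squeeze bottle at one end to the low tin at the other. Leave the squeeze bottle and the tin where they stand, and do not knock any of the four over.

Things in the scene. Friction and masses are not known exactly. Their poses are not given: they have to be found in the camera images.
- mill_mid (a point): Centre (85 mm above its foot) of the loose wooden pepper mill: turned light-brown wood with a small metal nut on top, 170 mm tall, foot 58 mm across, narrower at the waist. Its round head, 49 mm across, spans 123 to 159 mm above the foot and is a good place to grip; it does not turn. About 0.2 kg. z points up.
- redcap_mid (a point): Centre (54 mm above its foot) of the loose spice jar with a red cap: clear glass with a dark label, round, 45 mm across all the way up, 108 mm tall, about 0.1 kg. z points up.
- turmeric_mid (a point): Centre (41.5 mm above its foot) of the loose turmeric jar: squat, yellow-orange with a cream cap, round, body 45 mm across up to 64 mm, cap 39 mm across, 83 mm tall in all, about 0.1 kg. z points up.
- tablets_mid (a point): Centre (34 mm above its foot) of the loose small brown tablet bottle with a ribbed white cap, round, 37 mm across, 68 mm tall, under 0.1 kg. z points up.
- spice_rack: Fixed wooden tray 104 (x) by 500 mm (y), a row of six compartments along y. Origin: centre of its underside; x away from the robot, z up. Compartment floor 16 mm up, lips and dividers to 28, end walls to 42. Four empty ones, 74 mm wide, 88 deep inside, centred at y = -120, -40, 40, 120, x = 0. End ones (y = -203, 203) hold squeeze bottle and tin, either way round.
- mustard: The tall squeeze bottle of mustard, greyish with a dark label and a white cap, 199 mm tall, 50 mm along the row by 81 mm; loose, stands in one end compartment of the rack. Origin at the centre of its foot, z up.
- tin: The low round food tin, 75 mm across, 58 mm tall, white, red and green label; loose, stands in the other end compartment of the rack. Origin at the centre of its foot, z up.

How it is judged:
At the end, for the whole second after the job is handed in: From the squeeze bottle's end: mill, red-capped jar, turmeric jar, tablet bottle, each on its compartment's floor (6 mm), upright (0.1 rad), within 22 mm of its centre along the row, 30 mm across, at rest (0.02 m/s); squeeze bottle and tin upright, within 20 mm of where they stood (x of mill_mid in the frame of spice_rack between -0.03 and 0.03 m and z of mill_mid in the frame of spice_rack between 0.095 and 0.107 m and angle between each of mill_mid, redcap_mid, turmeric_mid, tablets_mid, mustard, tin's own z axis and vertical below 0.1 rad and linear speed of each of mill, redcap, turmeric, tablets below 0.02 m/s and x of redcap_mid in the frame of spice_rack between -0.03 and 0.03 m and z of redcap_mid in the frame of spice_rack between 0.064 and 0.076 m and x of turmeric_mid in the frame of spice_rack between -0.03 and 0.03 m and z of turmeric_mid in the frame of spice_rack between 0.0515 and 0.0635 m and x of tablets_mid in the frame of spice_rack between -0.03 and 0.03 m and z of tablets_mid in the frame of spice_rack between 0.044 and 0.056 m and distance of each of mustard, tin from where it was at the start of the episode below 0.02 m and ((y of mustard in the frame of spice_rack above 0.15 m and y of mill_mid in the frame of spice_rack between 0.098 and 0.142 m and y of redcap_mid in the frame of spice_rack between 0.018 and 0.062 m and y of turmeric_mid in the frame of spice_rack between -0.062 and -0.018 m and y of tablets_mid in the frame of spice_rack between -0.142 and -0.098 m) or (y of mustard in the frame of spice_rack below -0.15 m and y of mill_mid in the frame of spice_rack between -0.142 and -0.098 m and y of redcap_mid in the frame of spice_rack between -0.062 and -0.018 m and y of turmeric_mid in the frame of spice_rack between 0.018 and 0.062 m and y of tablets_mid in the frame of spice_rack between 0.098 and 0.142 m))); the robot touches nothing.
It fails at once if one of the four is knocked over (tilted more than 1 rad) (angle between any of mill_mid, redcap_mid, turmeric_mid, tablets_mid's own z axis and vertical above 1 rad).
It fails at once if the squeeze bottle or the tin is knocked over or shifted more than 40 mm (angle between any of mustard, tin's own z axis and vertical above 0.5 rad or distance of any of mustard, tin from where it was at the start of the episode above 0.04 m).
It also fails if it takes over 138 s, if anything falls off the work surface, if the arm or the gripper's body presses on something with over 40 N, if the wrist force passes 120 N, or if a joint passes its speed limit or range.

ROBOT

A 6-joint arm with a two-finger parallel gripper is mounted at the origin on a cart in front of the work surface, level with it; the furniture and walls round the work are solid. World frame = base frame: x ahead of the robot, y to its left, z up, the work surface at z = 0. Lengths are in m, angles in rad, forces in N, time in s.
With the tool pointing down it reaches from about 0.425 to 0.95 m from the base axis. Payload 3.5 kg.
Tool frame: the origin (TCP) lies between the finger pads; the fingertips stand 14 mm ahead of it and the grasp point (between the pads) lies 5 mm behind it; z points along the fingers, y is the line along which they close (so a half turn about z gives the same grasp; the last joint's range is limited). The gripper opens to 85 mm and grips with 20 to 120 N. Pads are 22 mm wide; open, the fingers measure 114 mm over their backs; the gripper's body (76 mm by 85 mm) begins 54 mm behind the grasp point. The pads swing forward as they close: fully open they stand 13 mm farther back than shut.
Start: joints at [1.15, 0.286, 1.577, -0, 1.279, -0.15], TCP at [0.181, 0.65, 0.245] pointing down, gripper open.
Joint ranges: [-2.77, 2.77], [-0.9, 2.22], [0.21, 2.48], [-1.53, 4.67], [0.24, 2.81], [-2.84, 2.84]. Speed limits (rad/s): [2.79, 2.79, 3.14, 3.14, 3.14, 3.14].

INTERFACE

Orientations are given as a unit quaternion [x, y, z, w].
In Python, from plant import * gives the robot as it stands.
- The arm moves only by the tool step_arm, never from a script. Its argument "commands" is a list of rows, each an object of numbers: "gripper": the gripper's target within -1 to 1 (shut at 1, half-way at 0, fully open at -1); "x", "y", "z": the shift along the tool's x, y, z in mm; "spin": the turn about the tool's z in degrees. A call has exactly 10 rows; each row shifts and turns the commanded pose from where the row before left it, along the tool's axes as they then stand; what a row does not reach is not made up. A row lasts 1/10 s, in which the tool goes at most 50 mm and 8.59 degrees, less where a joint would pass 70% of its speed; a pose out of reach is approached as far as the arm can. A call with a gripper value outside its range is refused whole. The fingers move at their own pace and stop on an object; "force" is the grip in N (left out, the last holds). Time passes only in rows, so rows that do not move let the fingers close, or fill a call up. It gives the time, the measured TCP pose, the force, the opening and the grip force at its end, in the units of the state.
- get_state(): the state, without advancing time (a new reading comes with each control period).
- read_camera(name): name is "side" or "top"; returns a dict with "color" (384x512x3 uint8, red, green, blue), "z_map" (384x512 float32, m along the optical axis (not along the pixel's ray), 0 where there is no reading), "fx", "fy", "cx", "cy" (pixels), "distortion" ([k1, k2, p1, p2, k3] as OpenCV has them; the pictures are not rectified), "eye" and "attitude" of the camera in the world. Camera axes: x right, y up, looking along -z (the intrinsics and any distortion apply to the point x, -y, -z); pixel columns grow to the right and rows downward; lengths in m; the calibration is good to about 2 mm. A picture is of the moment at which its call begins.
- sign_off(): hands the job in; it is judged then, once.
The state is a dict: "time": time; "qpos": joint angles; "dq": joint speeds; "joint_efforts": joint torques, N m; "eef_pos": TCP position; "tcp_rot": TCP orientation; "contact_force": force on the tool from outside, world axes, zero at the start; "wrist_torque": the same for the moment, N m; "opening": opening from 0.0 (shut) to 1.0 (fully open); "finger_force": force on a finger pad.
Only numpy, scipy, OpenCV 4.12 (cv2) and the standard library are available. Lean on these libraries where they do the work, as an engineer would, in place of code of your own. Each camera call takes 0.05 s, during which the arm holds its last target. There are 200 camera calls.

## Working session

There is one attempt and no reset: what is moved stays moved. The work goes in short steps, Python scripts to look and compute and a tool call to move; the robot and the scene stay as the last step left them, time stands still between calls to the robot, and variables do not carry over. Pictures are saved under pics/ and viewed, at most 14 in all, crops included, and the job is handed in when it is done.

Besides the shell and the picture viewer there is one more tool, called after "Request:" as a command line: name --argument value ..., lists and objects as JSON in quotes. step_arm: Moves the arm, as the interface text tells. Its arguments: {"type":"object","properties":{"commands":{"type":"array"},"force":{"type":"number"}},"required":["commands"]}

```bash
mkdir -p pics
cat > h.py <<'E'
from plant import *
import numpy as np, cv2
from scipy.spatial.transform import Rotation as R
def cloud(c):
    h,w=c["z_map"].shape
    u,v=np.meshgrid(np.arange(w),np.arange(h))
    K=np.array([[c["fx"],0,c["cx"]],[0,c["fy"],c["cy"]],[0,0,1.]])
    p=cv2.undistortPoints(np.stack([u,v],-1).reshape(-1,1,2).astype(np.float64),K,np.array(c["distortion"],float)).reshape(h,w,2)
    z=c["z_map"]
    P=np.stack([p[...,0]*z,-p[...,1]*z,-z],-1)
    a=np.array(c["attitude"]); Rm=R.from_quat(a).as_matrix() if a.size==4 else a.reshape(3,3)
    W=P@Rm.T+np.array(c["eye"]); W[z<=0]=np.nan
    return W
E
python3 - <<'E'
from h import *
s=get_state(); print({k:np.round(v,3) for k,v in s.items()})
for n in("top","side"):
    c=read_camera(n); W=cloud(c); np.savez(n+'0.npz',W=W,c=c["color"])
    cv2.imwrite(f'pics/{n}0.png',c["color"][...,::-1])
    print(n,c["eye"],c["attitude"],c["fx"],c["distortion"],np.isnan(W[...,0]).mean())
    print(np.nanpercentile(W.reshape(-1,3),[1,50,99],axis=0))
E
```

```text
{'time': np.float64(0.0), 'qpos': array([ 1.15 ,  0.287,  1.578,  0.   ,  1.279, -0.15 ]), 'dq': array([ 0.   , -0.001, -0.   , -0.001, -0.   ,  0.001]), 'joint_efforts': array([ 2.0000e-03, -4.0597e+01, -2.9264e+01, -0.0000e+00,  6.0000e-03,
        0.0000e+00]), 'eef_pos': array([0.18 , 0.65 , 0.244]), 'tcp_rot': array([ 0.135,  0.991, -0.001, -0.   ]), 'contact_force': array([-0.106, -0.18 , -0.244]), 'wrist_torque': array([-0.011,  0.004, -0.036]), 'finger_force': np.float64(0.0), 'opening': np.float64(0.998)}
top [ 0.3940782  -0.08683375  1.36331804] [-0.02635212  0.02890224  0.71409412 -0.69895623] 387.9793486927877 [-0.11168494  0.          0.          0.          0.        ] 0.003962198893229167
[[-4.97536322e-01 -1.54639373e+00 -9.25297271e-01]
 [ 5.03841399e-01 -8.21465268e-02  4.01171249e-04]
 [ 1.02990518e+00  1.33081114e+00  8.14929856e-01]]
side [0.55093152 1.31809861 0.97016958] [0.01135851 0.48417487 0.87443816 0.02834756] 431.69983059538976 [-0.04743033  0.          0.          0.          0.        ] 0.07235209147135417
[[-0.80467635 -1.88862948 -0.91958648]
 [ 0.53565421  0.19507325  0.19200772]
 [ 0.88339051  1.10461103  0.89928915]]
```

```bash
ls .
```

```text
h.py
pics
side0.npz
top0.npz
```

View pics/top0.png

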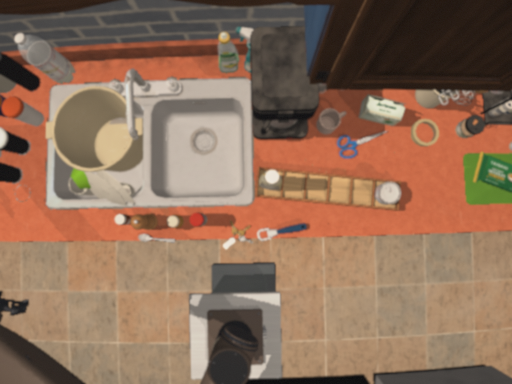

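View pics/side0.png

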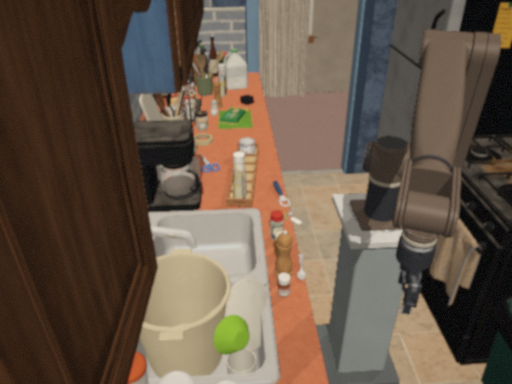

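Run:
```python
from h import *
d=np.load('top0.npz');W=d['W'];c=d['c']
s=np.load('side0.npz');V=s['W'];sc=s['c']
# heights of small regions in top
for n,(u,v) in dict(tab=(122,220),mill=(146,222),tur=(174,222),red=(197,220),must=(272,178),tin=(390,192)).items():
    P=W[v-9:v+10,u-11:u+12].reshape(-1,3); 
    t=np.nanmax(P[:,2]); Q=P[P[:,2]>t-0.012]
    print(n,'top z',round(t,3),'n',len(Q),'c',np.round((Q[:,:2].min(0)+Q[:,:2].max(0))/2,3),'mean',np.round(Q[:,:2].mean(0),3),'ext',np.round(np.ptp(Q[:,:2],axis=0),3))
# table
print('table',np.round(np.nanmedian(W[212:216,270:350].reshape(-1,3),0),4))
# rack: points 8..45mm over the table within region
reg=np.zeros(W.shape[:2],bool);reg[165:212,255:408]=1
m=(reg&(W[...,2]>0.010)&(W[...,2]<0.05)).astype(np.uint8)
P=W[m>0][:,:2].astype(np.float32); r=cv2.minAreaRect(P);print('rack',r,len(P)); 
m2=reg&(W[...,2]>0.008); r=cv2.minAreaRect(W[m2][:,:2].astype(np.float32));print(r)
big=lambda im:cv2.resize(im[...,::-1],None,fx=5,fy=5,interpolation=cv2.INTER_CUBIC)
a=big(c[155:245,105:265]);b=cv2.resize(c[150:220,250:410][...,::-1],None,fx=5,fy=5,interpolation=cv2.INTER_CUBIC)
cv2.imwrite('pics/t1.png',np.vstack([cv2.resize(a,(800,300))[:,:],b])[:600] if 0 else cv2.resize(np.vstack([a,b]),(600,600)))
```

```text
tab top z 0.159 n 25 c [0.404 0.308] mean [0.403 0.307] ext [0.028 0.01 ]
mill top z 0.172 n 17 c [0.403 0.289] mean [0.404 0.29 ] ext [0.022 0.012]
tur top z 0.093 n 80 c [0.405 0.195] mean [0.405 0.194] ext [0.036 0.037]
red top z 0.115 n 149 c [0.41  0.114] mean [0.41  0.113] ext [0.042 0.043]
must top z 0.221 n 154 c [ 0.532 -0.131] mean [ 0.531 -0.132] ext [0.039 0.039]
tin top z 0.08 n 307 c [ 0.485 -0.536] mean [ 0.485 -0.536] ext [0.062 0.072]
table [ 0.4206 -0.2687  0.001 ]
rack ((0.5086293816566467, -0.3413996696472168), (0.5178045630455017, 0.11000124365091324), 83.09115600585938) 3527
((0.5093134641647339, -0.34583353996276855), (0.5310643315315247, 0.16079944372177124), 89.74024200439453)
```

View pics/t1.png

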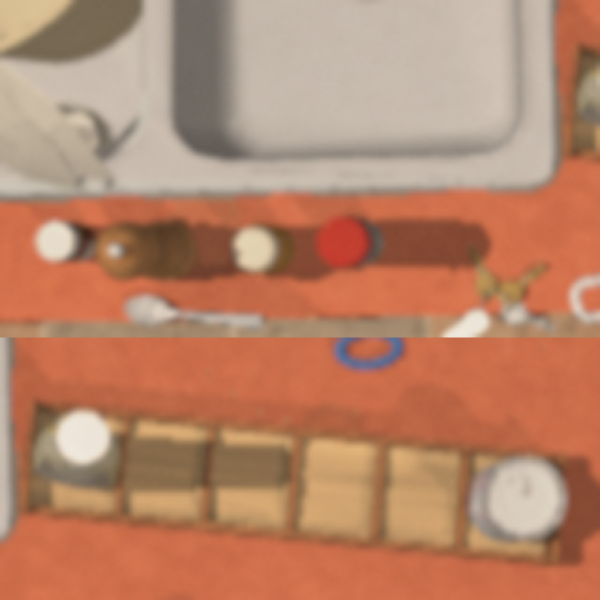

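```bash
cat >> h.py <<'E'
def rays(c,uv):
    K=np.array([[c["fx"],0,c["cx"]],[0,c["fy"],c["cy"]],[0,0,1.]])
    p=cv2.undistortPoints(np.asarray(uv,float).reshape(-1,1,2),K,np.array(c["distortion"],float))[:,0]
    D=np.c_[p[:,0],-p[:,1],-np.ones(len(p))]@R.from_quat(c["attitude"]).as_matrix().T
    return np.array(c["eye"]),D
def plane(c,uv,z):
    e,D=rays(c,uv); return e+D*((z-e[2])/D[:,2])[:,None]
def pix(c,P):
    K=np.array([[c["fx"],0,c["cx"]],[0,c["fy"],c["cy"]],[0,0,1.]])
    q=(np.asarray(P)-c["eye"])@R.from_quat(c["attitude"]).as_matrix()*[1,-1,-1]
    return cv2.projectPoints(q,np.zeros(3),np.zeros(3),K,np.array(c["distortion"],float))[0][:,0]
E
python3 - <<'E'
from h import *
c=read_camera("top"); im=c["color"]; hsv=cv2.cvtColor(im,cv2.COLOR_RGB2HSV).astype(int)
W=cloud(c)
def blob(u,v,m,z,n):
    k=np.zeros(m.shape,np.uint8);k[v-8:v+9,u-8:u+9]=m[v-8:v+9,u-8:u+9]
    nn,L,st,ce=cv2.connectedComponentsWithStats(k); i=1+np.argmax(st[1:,4])
    r=plane(c,[ce[i]],z)[0]
    vv,uu=np.where(L==i); print(n,'px',ce[i].round(1),'area',st[i,4],'r_mm',round(1000*np.sqrt(st[i,4]/np.pi)*(c["eye"][2]-z)/c["fx"],1),'xy',r[:2].round(4),'depth z med',np.nanmedian(W[vv,uu,2]).round(3))
H,S,V=hsv[...,0],hsv[...,1],hsv[...,2]
blob(120,219,((S<70)&(V>140)),0.068,'tab')
blob(136,222,((S<90)&(V>120)),0.17,'nut')
blob(138,222,(W[...,2]>0.125),0.15,'millhead')
blob(172,221,((S<115)&(V>140)&(H>12)),0.083,'tur')
blob(196,219,((S>190)&((H<4)|(H>174))),0.108,'red')
blob(272,177,((S<40)&(V>150)),0.215,'must')
blob(389,192,((S<60)&(V>120)),0.074,'tin')
print('table z',np.nanmedian(W[205:211,260:380,2]),'hsv orange',hsv[212,220],hsv[190,300])
# rectified view of rack at z=.028
c0=np.array([.5085,-.3335]);yaw=-.1155;ex=np.array([np.cos(yaw),np.sin(yaw)]);ey=np.array([-np.sin(yaw),np.cos(yaw)])
Y,X=np.meshgrid(np.arange(280,-281,-.75)/1e3,np.arange(80,-81,-.75)/1e3)
P=c0+X[...,None]*ex+Y[...,None]*ey
P=np.concatenate([P,np.full(P.shape[:2]+(1,),.028)],-1)
q=pix(c,P.reshape(-1,3)).reshape(P.shape[:2]+(2,)).astype(np.float32)
o=cv2.remap(im,q[...,0],q[...,1],cv2.INTER_CUBIC)[...,::-1].copy()
for y in(-160,-80,0,80,160,-250,250): cv2.line(o,(int((280-y)/.75),0),(int((280-y)/.75),25),(255,0,0),1);cv2.line(o,(int((280-y)/.75),190),(int((280-y)/.75),214),(255,0,0),1)
for x in(52,-52): cv2.line(o,(0,int((80-x)/.75)),(30,int((80-x)/.75)),(255,0,0),1);cv2.line(o,(715,int((80-x)/.75)),(746,int((80-x)/.75)),(255,0,0),1)
s=read_camera("side"); z=cv2.resize(s["color"][130:300,200:330][...,::-1],None,fx=2.2,fy=2.2,interpolation=cv2.INTER_CUBIC)
z=cv2.copyMakeBorder(z,0,0,0,o.shape[1]-z.shape[1],cv2.BORDER_CONSTANT)
cv2.imwrite('pics/rack.png',np.vstack([o,z]))
E
```

```text
tab px [119.7 218.8] area 82 r_mm 17.1 xy [0.4143 0.3787] depth z med 0.068
nut px [135.8 221.4] area 14 r_mm 6.5 xy [0.4039 0.2907] depth z med 0.168
millhead px [138.2 221.4] area 196 r_mm 24.7 xy [0.4037 0.2892] depth z med 0.152
tur px [172.6 221. ] area 113 r_mm 19.8 xy [0.4038 0.1941] depth z med 0.083
red px [195.8 218.9] area 86 r_mm 16.9 xy [0.4088 0.1126] depth z med 0.108
must px [271.6 176.3] area 129 r_mm 19.0 xy [ 0.5295 -0.1317] depth z med 0.215
tin px [389. 192.] area 288 r_mm 31.8 xy [ 0.4851 -0.5333] depth z med 0.071
table z 0.0009370156937945628 hsv orange [  8 160 201] [ 16 114 152]
```

View pics/rack.png

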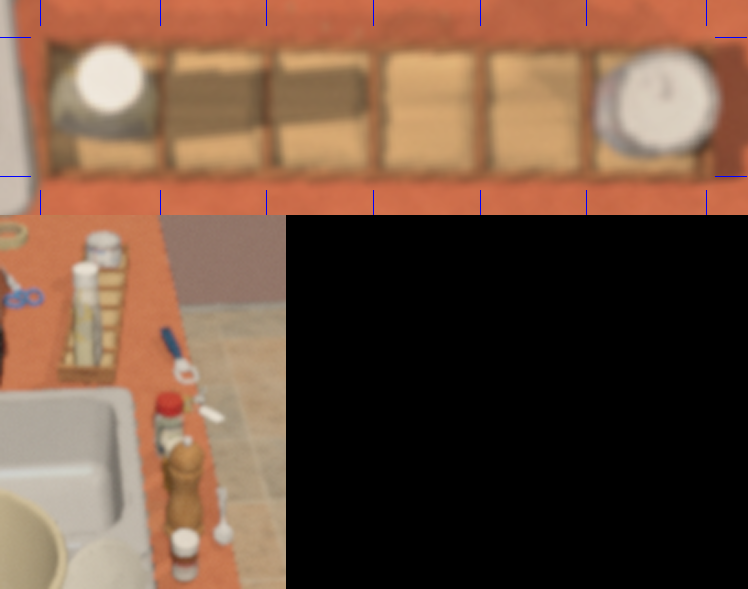

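Request:
step_arm --commands '[{"gripper": -1, "z": -5, "spin": 7.45}, {"gripper": -1, "z": -5, "spin": 7.45}, {"gripper": -1, "z": -5, "spin": 7.45}, {"gripper": -1, "z": -5, "spin": 7.45}, {"gripper": -1, "z": -5, "spin": 7.45}, {"gripper": -1, "z": -5, "spin": 7.45}, {"gripper": -1, "z": -5, "spin": 7.45}, {"gripper": -1, "z": -5, "spin": 7.45}, {"gripper": -1, "z": -5, "spin": 7.45}, {"gripper": -1, "z": -5, "spin": 7.45}]' --force 30

```text
invalid input
```

Request:
step_arm --commands '[{"gripper": -1, "x": 0, "y": 0, "z": -5, "spin": 7.45}, {"gripper": -1, "x": 0, "y": 0, "z": -5, "spin": 7.45}, {"gripper": -1, "x": 0, "y": 0, "z": -5, "spin": 7.45}, {"gripper": -1, "x": 0, "y": 0, "z": -5, "spin": 7.45}, {"gripper": -1, "x": 0, "y": 0, "z": -5, "spin": 7.45}, {"gripper": -1, "x": 0, "y": 0, "z": -5, "spin": 7.45}, {"gripper": -1, "x": 0, "y": 0, "z": -5, "spin": 7.45}, {"gripper": -1, "x": 0, "y": 0, "z": -5, "spin": 7.45}, {"gripper": -1, "x": 0, "y": 0, "z": -5, "spin": 7.45}, {"gripper": -1, "x": 0, "y": 0, "z": -5, "spin": 7.45}]' --force 30

```text
time: 1.2
eef_pos: [0.1805, 0.6502, 0.2951]
tcp_rot: [0.709, 0.705, -0.0, 0.0]
contact_force: [-0.1, -0.2, 1.0]
opening: 1.001
finger_force: 0.0
```

Request:
step_arm --commands '[{"gripper": -1, "x": -36, "y": 22.4, "z": 0, "spin": 0}, {"gripper": -1, "x": -36, "y": 22.4, "z": 0, "spin": 0}, {"gripper": -1, "x": -36, "y": 22.4, "z": 0, "spin": 0}, {"gripper": -1, "x": -36, "y": 22.4, "z": 0, "spin": 0}, {"gripper": -1, "x": -36, "y": 22.4, "z": 0, "spin": 0}, {"gripper": -1, "x": -36, "y": 22.4, "z": 0, "spin": 0}, {"gripper": -1, "x": -36, "y": 22.4, "z": 0, "spin": 0}, {"gripper": -1, "x": -36, "y": 22.4, "z": 0, "spin": 0}, {"gripper": -1, "x": -36, "y": 22.4, "z": 0, "spin": 0}, {"gripper": -1, "x": -36, "y": 22.4, "z": 0, "spin": 0}]'

```text
time: 2.2
eef_pos: [0.4049, 0.2888, 0.2953]
tcp_rot: [0.707, 0.707, 0.0, 0.0]
contact_force: [0.5, 0.8, 0.0]
opening: 1.002
finger_force: 0.0
```

Request:
step_arm --commands '[{"gripper": -1, "x": 1, "y": -1, "z": 20, "spin": 0}, {"gripper": -1, "x": 0, "y": 0, "z": 20, "spin": 0}, {"gripper": -1, "x": 0, "y": 0, "z": 20, "spin": 0}, {"gripper": -1, "x": 0, "y": 0, "z": 20, "spin": 0}, {"gripper": -1, "x": 0, "y": 0, "z": 20, "spin": 0}, {"gripper": -1, "x": 0, "y": 0, "z": 20, "spin": 0}, {"gripper": -1, "x": 0, "y": 0, "z": 15, "spin": 0}, {"gripper": -1, "x": 0, "y": 0, "z": 12, "spin": 0}, {"gripper": -1, "x": 0, "y": 0, "z": 8, "spin": 0}, {"gripper": -1, "x": 0, "y": 0, "z": 3, "spin": 0}]'

```text
time: 3.2
eef_pos: [0.4031, 0.2912, 0.1366]
tcp_rot: [0.707, 0.707, -0.001, -0.0]
contact_force: [-0.5, 1.0, -0.1]
opening: 1.0
finger_force: 0.0
```

Request:
step_arm --commands '[{"gripper": 0, "x": 0, "y": 0, "z": 0, "spin": 0}, {"gripper": 0.2, "x": 0, "y": 0, "z": 0, "spin": 0}, {"gripper": 0.4, "x": 0, "y": 0, "z": 0, "spin": 0}, {"gripper": 0.6, "x": 0, "y": 0, "z": 0, "spin": 0}, {"gripper": 1, "x": 0, "y": 0, "z": 0, "spin": 0}, {"gripper": 1, "x": 0, "y": 0, "z": 0, "spin": 0}, {"gripper": 1, "x": 0, "y": 0, "z": 0, "spin": 0}, {"gripper": 1, "x": 0, "y": 0, "z": 0, "spin": 0}, {"gripper": 1, "x": 0, "y": 0, "z": 0, "spin": 0}, {"gripper": 1, "x": 0, "y": 0, "z": 0, "spin": 0}]' --force 35

```text
time: 4.2
eef_pos: [0.4041, 0.2917, 0.1386]
tcp_rot: [0.707, 0.707, 0.001, 0.0]
contact_force: [-0.7, -1.0, 5.4]
opening: 0.54
finger_force: 36.1
```

Request:
step_arm --commands '[{"gripper": 1, "x": 0, "y": 0, "z": -5, "spin": 0}, {"gripper": 1, "x": 0, "y": 0, "z": -15, "spin": 0}, {"gripper": 1, "x": 0, "y": 0, "z": -30, "spin": 0}, {"gripper": 1, "x": 0, "y": 0, "z": -35, "spin": 0}, {"gripper": 1, "x": 0, "y": 0, "z": -35, "spin": 0}, {"gripper": 1, "x": 0, "y": 0, "z": -35, "spin": 0}, {"gripper": 1, "x": 0, "y": 0, "z": -35, "spin": 0}, {"gripper": 1, "x": 0, "y": 0, "z": -35, "spin": 0}, {"gripper": 1, "x": 0, "y": 0, "z": -20, "spin": 0}, {"gripper": 1, "x": 0, "y": 0, "z": -10, "spin": 0}]'

```text
time: 5.2
eef_pos: [0.4037, 0.2914, 0.3942]
tcp_rot: [0.707, 0.707, 0.001, 0.001]
contact_force: [1.4, -0.1, -2.8]
opening: 0.535
finger_force: 36.6
```

Request:
step_arm --commands '[{"gripper": 1, "x": -15, "y": 6, "z": 0, "spin": 0}, {"gripper": 1, "x": -28, "y": 8, "z": 0, "spin": 0}, {"gripper": 1, "x": -28, "y": 8, "z": 0, "spin": 0}, {"gripper": 1, "x": -28, "y": 8, "z": 0, "spin": 0}, {"gripper": 1, "x": -28, "y": 8, "z": 0, "spin": 0}, {"gripper": 1, "x": -28, "y": 8, "z": 0, "spin": 0}, {"gripper": 1, "x": -28, "y": 8, "z": 0, "spin": 0}, {"gripper": 1, "x": -28, "y": 8, "z": 0, "spin": 0}, {"gripper": 1, "x": -28, "y": 8, "z": 0, "spin": 0}, {"gripper": 1, "x": -28, "y": 8, "z": 0, "spin": 0}]'

```text
time: 6.2
eef_pos: [0.4809, 0.0232, 0.3901]
tcp_rot: [0.707, 0.707, -0.001, -0.001]
contact_force: [0.1, 0.5, -1.9]
opening: 0.536
finger_force: 36.6
```

Request:
step_arm --commands '[{"gripper": 1, "x": -28, "y": 6, "z": 0, "spin": 0}, {"gripper": 1, "x": -28, "y": 6, "z": 0, "spin": 0}, {"gripper": 1, "x": -28, "y": 6, "z": 0, "spin": 0}, {"gripper": 1, "x": -28, "y": 6, "z": 0, "spin": 0}, {"gripper": 1, "x": -28, "y": 6, "z": 0, "spin": 0}, {"gripper": 1, "x": -28, "y": 3, "z": 0, "spin": 0}, {"gripper": 1, "x": -28, "y": 2, "z": 0, "spin": 0}, {"gripper": 1, "x": -25, "y": 1, "z": 0, "spin": 0}, {"gripper": 1, "x": -15, "y": 0, "z": 0, "spin": 3}, {"gripper": 1, "x": -5, "y": 0, "z": 0, "spin": 3.6}]'

```text
time: 7.2
eef_pos: [0.5165, -0.2179, 0.3903]
tcp_rot: [0.749, 0.663, -0.001, -0.002]
contact_force: [0.3, 0.4, -1.8]
opening: 0.536
finger_force: 36.7
```

Run:
```python
from h import *
s=get_state(); print(s["time"],s["eef_pos"].round(4),R.from_quat(s["tcp_rot"]).as_matrix().round(3).tolist(),s["contact_force"].round(1))
a=read_camera("top")["color"][130:230,240:420][...,::-1];b=read_camera("side")["color"][100:230,190:300][...,::-1]
a=cv2.resize(a,None,fx=4,fy=4,interpolation=cv2.INTER_CUBIC)
cv2.imwrite('pics/m1.png',np.hstack([cv2.resize(a,(460,256)),cv2.resize(b,(217,256),interpolation=cv2.INTER_CUBIC)]))
```

```text
7.2 [ 0.5165 -0.2179  0.3903] [[0.121, 0.993, -0.003], [0.993, -0.121, 0.002], [0.001, -0.003, -1.0]] [ 0.3  0.4 -1.8]
```

View pics/m1.png

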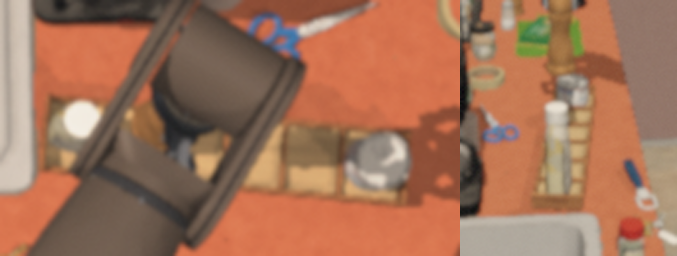

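Request:
step_arm --commands '[{"gripper": 1, "x": 1.5, "y": 2, "z": 15, "spin": 0}, {"gripper": 1, "x": 0, "y": 0, "z": 28, "spin": 0}, {"gripper": 1, "x": 0, "y": 0, "z": 28, "spin": 0}, {"gripper": 1, "x": 0, "y": 0, "z": 28, "spin": 0}, {"gripper": 1, "x": 0, "y": 0, "z": 28, "spin": 0}, {"gripper": 1, "x": 0, "y": 0, "z": 28, "spin": 0}, {"gripper": 1, "x": 0, "y": 0, "z": 28, "spin": 0}, {"gripper": 1, "x": 0, "y": 0, "z": 20, "spin": 0}, {"gripper": 1, "x": 0, "y": 0, "z": 12, "spin": 0}, {"gripper": 1, "x": 0, "y": 0, "z": 6, "spin": 0}]'

```text
time: 8.3
eef_pos: [0.5184, -0.2141, 0.1692]
tcp_rot: [0.746, 0.666, -0.0, -0.002]
contact_force: [-0.6, -0.3, -1.8]
opening: 0.538
finger_force: 36.7
```

Request:
step_arm --commands '[{"gripper": 1, "x": 0, "y": 0, "z": 3, "spin": 0}, {"gripper": 1, "x": 0, "y": 0, "z": 2, "spin": 0}, {"gripper": 1, "x": 0, "y": 0, "z": 2, "spin": 0}, {"gripper": 1, "x": 0, "y": 0, "z": 1, "spin": 0}, {"gripper": 1, "x": 0, "y": 0, "z": 1, "spin": 0}, {"gripper": 1, "x": 0, "y": 0, "z": 1, "spin": 0}, {"gripper": 1, "x": 0, "y": 0, "z": 0, "spin": 0}, {"gripper": 1, "x": 0, "y": 0, "z": 0, "spin": 0}, {"gripper": 1, "x": 0, "y": 0, "z": 0, "spin": 0}, {"gripper": 1, "x": 0, "y": 0, "z": 0, "spin": 0}]'

```text
time: 9.3
eef_pos: [0.5192, -0.2154, 0.1614]
tcp_rot: [0.747, 0.665, 0.0, 0.0]
contact_force: [0.1, -0.5, -2.6]
opening: 0.54
finger_force: 36.6
```

Request:
step_arm --commands '[{"gripper": 1, "x": 0, "y": 0, "z": 1, "spin": 0}, {"gripper": 1, "x": 0, "y": 0, "z": 1, "spin": 0}, {"gripper": 1, "x": 0, "y": 0, "z": 1, "spin": 0}, {"gripper": 1, "x": 0, "y": 0, "z": 1, "spin": 0}, {"gripper": 1, "x": 0, "y": 0, "z": 0.5, "spin": 0}, {"gripper": 1, "x": 0, "y": 0, "z": 0.5, "spin": 0}, {"gripper": 1, "x": 0, "y": 0, "z": 0, "spin": 0}, {"gripper": 1, "x": 0, "y": 0, "z": 0, "spin": 0}, {"gripper": 1, "x": 0, "y": 0, "z": 0, "spin": 0}, {"gripper": 1, "x": 0, "y": 0, "z": 0, "spin": 0}]'

```text
time: 10.3
eef_pos: [0.5192, -0.2154, 0.1564]
tcp_rot: [0.747, 0.665, 0.0, 0.0]
contact_force: [1.5, 0.5, -2.0]
opening: 0.542
finger_force: 36.6
```

Request:
step_arm --commands '[{"gripper": 1, "x": 0, "y": 0, "z": 1, "spin": 0}, {"gripper": 1, "x": 0, "y": 0, "z": 0.5, "spin": 0}, {"gripper": 1, "x": 0, "y": 0, "z": 0.5, "spin": 0}, {"gripper": 1, "x": 0, "y": 0, "z": 0.5, "spin": 0}, {"gripper": 1, "x": 0, "y": 0, "z": 0, "spin": 0}, {"gripper": 1, "x": 0, "y": 0, "z": 0, "spin": 0}, {"gripper": 1, "x": 0, "y": 0, "z": 0, "spin": 0}, {"gripper": 1, "x": 0, "y": 0, "z": 0, "spin": 0}, {"gripper": 1, "x": 0, "y": 0, "z": 0, "spin": 0}, {"gripper": 1, "x": 0, "y": 0, "z": 0, "spin": 0}]'

```text
time: 11.3
eef_pos: [0.5195, -0.2157, 0.1546]
tcp_rot: [0.747, 0.665, 0.0, 0.0]
contact_force: [-1.8, 0.1, 5.2]
opening: 0.535
finger_force: 37.7
```

Request:
step_arm --commands '[{"gripper": 0, "x": 0, "y": 0, "z": 0, "spin": 0}, {"gripper": -0.1, "x": 0, "y": 0, "z": 0, "spin": 0}, {"gripper": -0.2, "x": 0, "y": 0, "z": 0, "spin": 0}, {"gripper": -0.4, "x": 0, "y": 0, "z": 0, "spin": 0}, {"gripper": -0.6, "x": 0, "y": 0, "z": 0, "spin": 0}, {"gripper": -0.8, "x": 0, "y": 0, "z": 0, "spin": 0}, {"gripper": -1, "x": 0, "y": 0, "z": 0, "spin": 0}, {"gripper": -1, "x": 0, "y": 0, "z": 0, "spin": 0}, {"gripper": -1, "x": 0, "y": 0, "z": 0, "spin": 0}, {"gripper": -1, "x": 0, "y": 0, "z": 0, "spin": 0}]'

```text
time: 12.3
eef_pos: [0.5192, -0.2154, 0.1538]
tcp_rot: [0.747, 0.665, 0.0, 0.0]
contact_force: [-0.2, 0.3, 0.3]
opening: 1.003
finger_force: 0.0
```

Request:
step_arm --commands '[{"gripper": -1, "x": 0, "y": 0, "z": -5, "spin": 0}, {"gripper": -1, "x": 0, "y": 0, "z": -10, "spin": 0}, {"gripper": -1, "x": 0, "y": 0, "z": -15, "spin": 0}, {"gripper": -1, "x": 0, "y": 0, "z": -25, "spin": 0}, {"gripper": -1, "x": 0, "y": 0, "z": -25, "spin": 0}, {"gripper": -1, "x": 0, "y": 0, "z": -25, "spin": 0}, {"gripper": -1, "x": 0, "y": 0, "z": -25, "spin": 0}, {"gripper": -1, "x": 0, "y": 0, "z": -20, "spin": 0}, {"gripper": -1, "x": 0, "y": 0, "z": -10, "spin": -3}, {"gripper": -1, "x": 0, "y": 0, "z": 0, "spin": -3.6}]'

```text
time: 13.3
eef_pos: [0.5201, -0.216, 0.3186]
tcp_rot: [0.706, 0.708, 0.001, 0.003]
contact_force: [-0.2, 0.4, -0.2]
opening: 1.001
finger_force: 0.0
```

Request:
step_arm --commands '[{"gripper": -1, "x": 20, "y": -7, "z": 0, "spin": 0}, {"gripper": -1, "x": 36, "y": -11, "z": 0, "spin": 0}, {"gripper": -1, "x": 40, "y": -12, "z": 0, "spin": 0}, {"gripper": -1, "x": 40, "y": -12, "z": 0, "spin": 0}, {"gripper": -1, "x": 40, "y": -12, "z": 0, "spin": 0}, {"gripper": -1, "x": 40, "y": -12, "z": 0, "spin": 0}, {"gripper": -1, "x": 40, "y": -12, "z": 0, "spin": 0}, {"gripper": -1, "x": 36, "y": -12, "z": 0, "spin": 0}, {"gripper": -1, "x": 24, "y": -12, "z": 0, "spin": 0}, {"gripper": -1, "x": 13, "y": -8, "z": 0, "spin": 0}]'

```text
time: 14.3
eef_pos: [0.4084, 0.1154, 0.3157]
tcp_rot: [0.706, 0.708, 0.001, 0.001]
contact_force: [0.4, 0.5, -0.7]
opening: 0.995
finger_force: 0.0
```

Run:
```python
from h import *
s=get_state(); print(s["time"],s["eef_pos"].round(4),R.from_quat(s["tcp_rot"]).as_matrix().round(3).tolist(),s["qpos"].round(2))
c=read_camera("top");W=cloud(c);im=c["color"]
c0=np.array([.5047,-.3356]);yaw=-.1155;ex=np.array([np.cos(yaw),np.sin(yaw)]);ey=np.array([-np.sin(yaw),np.cos(yaw)])
P=W[150:215,255:410].reshape(-1,3)
for lo,hi in((.14,.175),(.175,.2),(.2,.23)):
    Q=P[(P[:,2]>lo)&(P[:,2]<hi)&(P[:,1]<(-.165 if hi<.2 else 1))]; 
    if len(Q): r=(Q[:,:2].min(0)+Q[:,:2].max(0))/2; print(lo,len(Q),r.round(4),'rack',((r-c0)@ex).round(4),((r-c0)@ey).round(4))
cv2.imwrite('pics/m2.png',cv2.resize(im[130:240,100:410][...,::-1],None,fx=2.5,fy=2.5,interpolation=cv2.INTER_CUBIC))
```

```text
14.3 [0.4084 0.1154 0.3157] [[-0.002, 1.0, 0.003], [1.0, 0.002, 0.001], [0.001, 0.003, -1.0]] [ 0.04 -0.35  2.07  0.    1.42  0.03]
0.14 163 [ 0.5214 -0.2148] rack 0.0027 0.1219
0.175 58 [ 0.5266 -0.1682] rack 0.0025 0.1688
0.2 162 [ 0.5313 -0.1316] rack 0.0029 0.2057
```

View pics/m2.png

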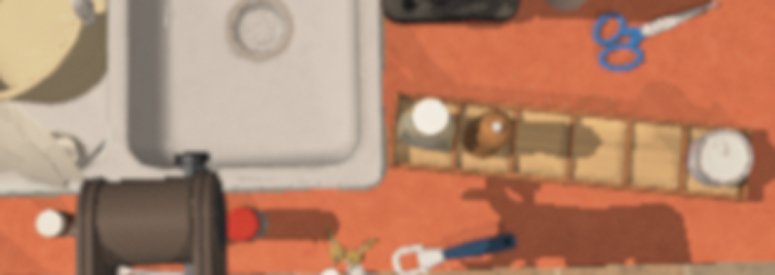

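Request:
step_arm --commands '[{"gripper": -1, "x": -2.5, "y": 1.6, "z": 15, "spin": 0}, {"gripper": -1, "x": 0, "y": 0, "z": 30, "spin": 0}, {"gripper": -1, "x": 0, "y": 0, "z": 35, "spin": 0}, {"gripper": -1, "x": 0, "y": 0, "z": 35, "spin": 0}, {"gripper": -1, "x": 0, "y": 0, "z": 35, "spin": 0}, {"gripper": -1, "x": 0, "y": 0, "z": 30, "spin": 0}, {"gripper": -1, "x": 0, "y": 0, "z": 25, "spin": 0}, {"gripper": -1, "x": 0, "y": 0, "z": 20, "spin": 0}, {"gripper": -1, "x": 0, "y": 0, "z": 12, "spin": 0}, {"gripper": -1, "x": 0, "y": 0, "z": 6, "spin": 0}]'

```text
time: 15.35
eef_pos: [0.4104, 0.1102, 0.0694]
tcp_rot: [0.708, 0.707, -0.001, -0.001]
contact_force: [-0.6, -0.6, -0.5]
opening: 1.001
finger_force: 0.0
```

Request:
step_arm --commands '[{"gripper": 0, "x": 0, "y": 0, "z": 0, "spin": 0}, {"gripper": 0, "x": 0, "y": 0, "z": 0, "spin": 0}, {"gripper": 0, "x": 0, "y": 0, "z": 0, "spin": 0}, {"gripper": 0.2, "x": 0, "y": 0, "z": 0, "spin": 0}, {"gripper": 0.4, "x": 0, "y": 0, "z": 0, "spin": 0}, {"gripper": 1, "x": 0, "y": 0, "z": 0, "spin": 0}, {"gripper": 1, "x": 0, "y": 0, "z": 0, "spin": 0}, {"gripper": 1, "x": 0, "y": 0, "z": 0, "spin": 0}, {"gripper": 1, "x": 0, "y": 0, "z": 0, "spin": 0}, {"gripper": 1, "x": 0, "y": 0, "z": 0, "spin": 0}]' --force 30

```text
time: 16.35
eef_pos: [0.4116, 0.1112, 0.072]
tcp_rot: [0.707, 0.707, 0.0, 0.001]
contact_force: [-3.0, -0.7, 5.6]
opening: 0.518
finger_force: 30.3
```

Request:
step_arm --commands '[{"gripper": 1, "x": 0, "y": 0, "z": -5, "spin": 0}, {"gripper": 1, "x": 0, "y": 0, "z": -15, "spin": 0}, {"gripper": 1, "x": 0, "y": 0, "z": -30, "spin": 0}, {"gripper": 1, "x": 0, "y": 0, "z": -35, "spin": 0}, {"gripper": 1, "x": 0, "y": 0, "z": -35, "spin": 0}, {"gripper": 1, "x": 0, "y": 0, "z": -35, "spin": 0}, {"gripper": 1, "x": 0, "y": 0, "z": -35, "spin": 0}, {"gripper": 1, "x": 0, "y": 0, "z": -35, "spin": 0}, {"gripper": 1, "x": 0, "y": 0, "z": -20, "spin": 0}, {"gripper": 1, "x": 0, "y": 0, "z": -10, "spin": 0}]'

```text
time: 17.35
eef_pos: [0.4114, 0.1112, 0.3283]
tcp_rot: [0.707, 0.707, 0.002, 0.001]
contact_force: [0.1, 0.3, -1.3]
opening: 0.517
finger_force: 30.7
```

Request:
step_arm --commands '[{"gripper": 1, "x": -20, "y": 5, "z": 0, "spin": 0}, {"gripper": 1, "x": -40, "y": 10, "z": 0, "spin": 0}, {"gripper": 1, "x": -46, "y": 12, "z": 0, "spin": 0}, {"gripper": 1, "x": -46, "y": 12, "z": 0, "spin": 0}, {"gripper": 1, "x": -46, "y": 12, "z": 0, "spin": 0}, {"gripper": 1, "x": -46, "y": 12, "z": 0, "spin": 0}, {"gripper": 1, "x": -46, "y": 12, "z": 0, "spin": 0}, {"gripper": 1, "x": -46, "y": 12, "z": 0, "spin": 0}, {"gripper": 1, "x": -40, "y": 8, "z": 0, "spin": 0}, {"gripper": 1, "x": -30, "y": 3, "z": 0, "spin": 0}]'

```text
time: 18.35
eef_pos: [0.5085, -0.2972, 0.3236]
tcp_rot: [0.708, 0.707, -0.0, -0.001]
contact_force: [0.5, 0.4, -1.3]
opening: 0.518
finger_force: 30.7
```

Request:
step_arm --commands '[{"gripper": 1, "x": 0, "y": 0, "z": 0, "spin": 3}, {"gripper": 1, "x": 0, "y": 0, "z": 0, "spin": 3.6}, {"gripper": 1, "x": 0, "y": 0, "z": 15, "spin": 0}, {"gripper": 1, "x": 0, "y": 0, "z": 25, "spin": 0}, {"gripper": 1, "x": 0, "y": 0, "z": 15, "spin": 0}, {"gripper": 1, "x": 0, "y": 0, "z": 5, "spin": 0}, {"gripper": 1, "x": 0, "y": 0, "z": 0, "spin": 0}, {"gripper": 1, "x": 0, "y": 0, "z": 0, "spin": 0}, {"gripper": 1, "x": 0, "y": 0, "z": 0, "spin": 0}, {"gripper": 1, "x": 0, "y": 0, "z": 0, "spin": 0}]'

```text
time: 19.35
eef_pos: [0.5092, -0.2952, 0.2671]
tcp_rot: [0.747, 0.665, 0.0, 0.001]
contact_force: [0.2, -0.3, -1.4]
opening: 0.513
finger_force: 30.7
```

Request:
step_arm --commands '[{"gripper": 1, "x": 0, "y": 0, "z": 10, "spin": 0}, {"gripper": 1, "x": 0, "y": 0, "z": 20, "spin": 0}, {"gripper": 1, "x": 0, "y": 0, "z": 25, "spin": 0}, {"gripper": 1, "x": 0, "y": 0, "z": 25, "spin": 0}, {"gripper": 1, "x": 0, "y": 0, "z": 25, "spin": 0}, {"gripper": 1, "x": 0, "y": 0, "z": 25, "spin": 0}, {"gripper": 1, "x": 0, "y": 0, "z": 20, "spin": 0}, {"gripper": 1, "x": 0, "y": 0, "z": 12, "spin": 0}, {"gripper": 1, "x": 0, "y": 0, "z": 6, "spin": 0}, {"gripper": 1, "x": 0, "y": 0, "z": 3, "spin": 0}]'

```text
time: 20.35
eef_pos: [0.5088, -0.295, 0.0946]
tcp_rot: [0.747, 0.665, -0.0, -0.0]
contact_force: [0.0, -0.4, -1.2]
opening: 0.517
finger_force: 30.7
```

Request:
step_arm --commands '[{"gripper": 1, "x": 0, "y": 0, "z": 1, "spin": 0}, {"gripper": 1, "x": 0, "y": 0, "z": 1, "spin": 0}, {"gripper": 1, "x": 0, "y": 0, "z": 1, "spin": 0}, {"gripper": 1, "x": 0, "y": 0, "z": 1, "spin": 0}, {"gripper": 1, "x": 0, "y": 0, "z": 1, "spin": 0}, {"gripper": 1, "x": 0, "y": 0, "z": 1, "spin": 0}, {"gripper": 1, "x": 0, "y": 0, "z": 0, "spin": 0}, {"gripper": 1, "x": 0, "y": 0, "z": 0, "spin": 0}, {"gripper": 1, "x": 0, "y": 0, "z": 0, "spin": 0}, {"gripper": 1, "x": 0, "y": 0, "z": 0, "spin": 0}]'

```text
time: 21.35
eef_pos: [0.5088, -0.295, 0.0889]
tcp_rot: [0.747, 0.665, 0.0, 0.0]
contact_force: [-0.5, 0.8, -0.6]
opening: 0.514
finger_force: 30.7
```

Request:
step_arm --commands '[{"gripper": 1, "x": 0, "y": 0, "z": 1, "spin": 0}, {"gripper": 1, "x": 0, "y": 0, "z": 0.5, "spin": 0}, {"gripper": 1, "x": 0, "y": 0, "z": 0.5, "spin": 0}, {"gripper": 1, "x": 0, "y": 0, "z": 0, "spin": 0}, {"gripper": 1, "x": 0, "y": 0, "z": 0, "spin": 0}, {"gripper": 1, "x": 0, "y": 0, "z": 0, "spin": 0}, {"gripper": 1, "x": 0, "y": 0, "z": 0, "spin": 0}, {"gripper": 1, "x": 0, "y": 0, "z": 0, "spin": 0}, {"gripper": 1, "x": 0, "y": 0, "z": 0, "spin": 0}, {"gripper": 1, "x": 0, "y": 0, "z": 0, "spin": 0}]'

```text
time: 22.35
eef_pos: [0.509, -0.2952, 0.0881]
tcp_rot: [0.747, 0.665, -0.0, 0.0]
contact_force: [-1.9, 1.6, 6.1]
opening: 0.517
finger_force: 31.3
```

Contact; release, rise, then go toward the turmeric jar.

Request:
step_arm --commands '[{"gripper": 0, "x": 0, "y": 0, "z": 0, "spin": 0}, {"gripper": -0.1, "x": 0, "y": 0, "z": 0, "spin": 0}, {"gripper": -0.2, "x": 0, "y": 0, "z": 0, "spin": 0}, {"gripper": -0.4, "x": 0, "y": 0, "z": 0, "spin": 0}, {"gripper": -0.6, "x": 0, "y": 0, "z": 0, "spin": 0}, {"gripper": -0.8, "x": 0, "y": 0, "z": 0, "spin": 0}, {"gripper": -1, "x": 0, "y": 0, "z": 0, "spin": 0}, {"gripper": -1, "x": 0, "y": 0, "z": 0, "spin": 0}, {"gripper": -1, "x": 0, "y": 0, "z": 0, "spin": 0}, {"gripper": -1, "x": 0, "y": 0, "z": 0, "spin": 0}]'

```text
time: 23.35
eef_pos: [0.5088, -0.2949, 0.0868]
tcp_rot: [0.747, 0.665, 0.0, 0.0]
contact_force: [-0.7, 0.3, 0.2]
opening: 0.998
finger_force: 0.0
```

Request:
step_arm --commands '[{"gripper": -1, "x": 0, "y": 0, "z": -5, "spin": 0}, {"gripper": -1, "x": 0, "y": 0, "z": -15, "spin": 0}, {"gripper": -1, "x": 0, "y": 0, "z": -25, "spin": 0}, {"gripper": -1, "x": 0, "y": 0, "z": -30, "spin": 0}, {"gripper": -1, "x": 0, "y": 0, "z": -35, "spin": 0}, {"gripper": -1, "x": 0, "y": 0, "z": -35, "spin": 0}, {"gripper": -1, "x": 0, "y": 0, "z": -35, "spin": 0}, {"gripper": -1, "x": 0, "y": 0, "z": -30, "spin": 0}, {"gripper": -1, "x": 0, "y": 0, "z": -10, "spin": -3}, {"gripper": -1, "x": 0, "y": 0, "z": 0, "spin": -3.6}]'

```text
time: 24.35
eef_pos: [0.5097, -0.2956, 0.3121]
tcp_rot: [0.706, 0.708, 0.0, 0.004]
contact_force: [1.3, -1.0, -0.0]
opening: 1.001
finger_force: 0.0
```

Request:
step_arm --commands '[{"gripper": -1, "x": 20, "y": -4, "z": 0, "spin": 0}, {"gripper": -1, "x": 40, "y": -8, "z": 0, "spin": 0}, {"gripper": -1, "x": 46, "y": -9, "z": 0, "spin": 0}, {"gripper": -1, "x": 46, "y": -9, "z": 0, "spin": 0}, {"gripper": -1, "x": 46, "y": -9, "z": 0, "spin": 0}, {"gripper": -1, "x": 46, "y": -9, "z": 0, "spin": 0}, {"gripper": -1, "x": 46, "y": -9, "z": 0, "spin": 0}, {"gripper": -1, "x": 46, "y": -10, "z": 0, "spin": 0}, {"gripper": -1, "x": 46, "y": -10, "z": 0, "spin": 0}, {"gripper": -1, "x": 46, "y": -10, "z": 0, "spin": 0}]'

```text
time: 25.35
eef_pos: [0.4211, 0.1348, 0.3086]
tcp_rot: [0.707, 0.707, 0.001, 0.001]
contact_force: [1.3, 0.3, -0.0]
opening: 1.001
finger_force: 0.0
```

Request:
step_arm --commands '[{"gripper": -1, "x": 30, "y": -9, "z": 0, "spin": 0}, {"gripper": -1, "x": 20, "y": -6, "z": 0, "spin": 0}, {"gripper": -1, "x": 11, "y": -4, "z": 0, "spin": 0}, {"gripper": -1, "x": 0, "y": 0, "z": 15, "spin": 0}, {"gripper": -1, "x": 0, "y": 0, "z": 25, "spin": 0}, {"gripper": -1, "x": 0, "y": 0, "z": 30, "spin": 0}, {"gripper": -1, "x": 0, "y": 0, "z": 25, "spin": 0}, {"gripper": -1, "x": 0, "y": 0, "z": 10, "spin": 0}, {"gripper": -1, "x": 0, "y": 0, "z": 0, "spin": 0}, {"gripper": -1, "x": 0, "y": 0, "z": 0, "spin": 0}]'

```text
time: 26.35
eef_pos: [0.4036, 0.1937, 0.2026]
tcp_rot: [0.708, 0.707, 0.0, 0.0]
contact_force: [0.5, 0.0, 0.5]
opening: 0.999
finger_force: 0.0
```

Run:
```python
from h import *
s=get_state(); print(s["time"],s["eef_pos"].round(4),R.from_quat(s["tcp_rot"]).as_matrix().round(3).tolist())
c=read_camera("top");W=cloud(c);im=c["color"]
c0=np.array([.5047,-.3356]);yaw=-.1155;ex=np.array([np.cos(yaw),np.sin(yaw)]);ey=np.array([-np.sin(yaw),np.cos(yaw)])
P=W[150:215,255:410].reshape(-1,3); q=np.c_[(P[:,:2]-c0)@ex,(P[:,:2]-c0)@ey]
for n,y,z in(('mill',.12,.14),('red',.04,.112),('must',.203,.2),('tin',-.203,.065)):
    m=(abs(q[:,1]-y)<.04)&(P[:,2]>z); print(n,m.sum(),((q[m].min(0)+q[m].max(0))/2).round(4),np.nanmedian(P[m,2]).round(3))
b=read_camera("side")["color"][100:320,190:330][...,::-1]
a=cv2.resize(im[130:240,100:410][...,::-1],(620,220));b=cv2.resize(b,(420,660))[:590]
o=np.zeros((590,800,3),np.uint8);o[:590,:375]=cv2.resize(b,(375,590));o[:151,375:800]=cv2.resize(a,(425,151))
cv2.imwrite('pics/m3.png',o)
```

```text
26.35 [0.4036 0.1937 0.2026] [[0.001, 1.0, 0.001], [1.0, -0.001, 0.0], [0.0, 0.001, -1.0]]
mill 203 [0.0027 0.1221] 0.17
red 158 [-0.0024  0.0431] 0.124
must 163 [0.0029 0.2054] 0.215
tin 375 [ 0.002  -0.2015] 0.072
```

View pics/m3.png

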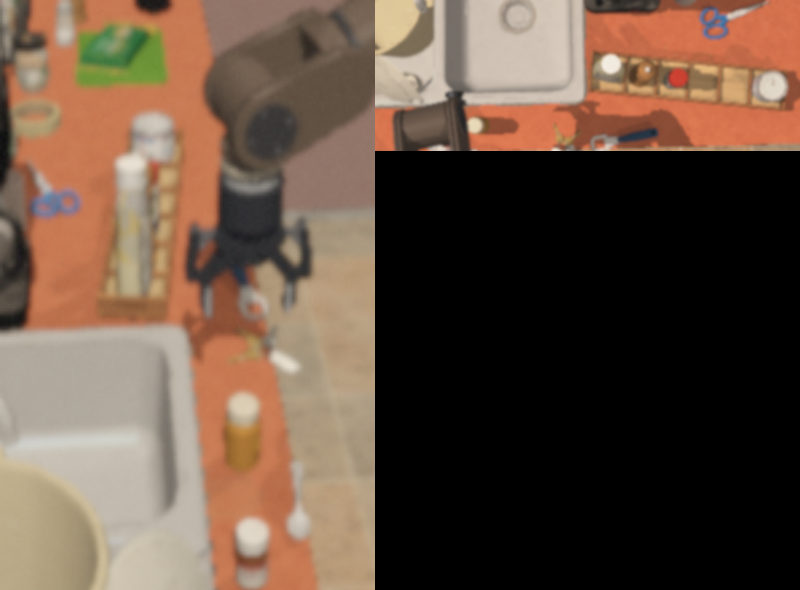

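Request:
step_arm --commands '[{"gripper": -1, "x": 0, "y": 0, "z": 10, "spin": 0}, {"gripper": -1, "x": 0, "y": 0, "z": 20, "spin": 0}, {"gripper": -1, "x": 0, "y": 0, "z": 25, "spin": 0}, {"gripper": -1, "x": 0, "y": 0, "z": 25, "spin": 0}, {"gripper": -1, "x": 0, "y": 0, "z": 25, "spin": 0}, {"gripper": -1, "x": 0, "y": 0, "z": 20, "spin": 0}, {"gripper": -1, "x": 0, "y": 0, "z": 15, "spin": 0}, {"gripper": -1, "x": 0, "y": 0, "z": 10, "spin": 0}, {"gripper": -1, "x": 0, "y": 0, "z": 6, "spin": 0}, {"gripper": -1, "x": 0, "y": 0, "z": 4, "spin": 0}]'

```text
time: 27.45
eef_pos: [0.4032, 0.1942, 0.0417]
tcp_rot: [0.707, 0.707, 0.0, 0.0]
contact_force: [-0.1, 0.7, 0.1]
opening: 1.0
finger_force: 0.0
```

Request:
step_arm --commands '[{"gripper": 0, "x": 0, "y": 0, "z": 0, "spin": 0}, {"gripper": 0, "x": 0, "y": 0, "z": 0, "spin": 0}, {"gripper": 0, "x": 0, "y": 0, "z": 0, "spin": 0}, {"gripper": 0.2, "x": 0, "y": 0, "z": 0, "spin": 0}, {"gripper": 0.4, "x": 0, "y": 0, "z": 0, "spin": 0}, {"gripper": 1, "x": 0, "y": 0, "z": 0, "spin": 0}, {"gripper": 1, "x": 0, "y": 0, "z": 0, "spin": 0}, {"gripper": 1, "x": 0, "y": 0, "z": 0, "spin": 0}, {"gripper": 1, "x": 0, "y": 0, "z": 0, "spin": 0}, {"gripper": 1, "x": 0, "y": 0, "z": 0, "spin": 0}]' --force 30

```text
time: 28.45
eef_pos: [0.4039, 0.1943, 0.0428]
tcp_rot: [0.707, 0.707, 0.001, 0.001]
contact_force: [-0.3, 0.4, 5.4]
opening: 0.514
finger_force: 30.7
```

Request:
step_arm --commands '[{"gripper": 1, "x": 0, "y": 0, "z": -5, "spin": 0}, {"gripper": 1, "x": 0, "y": 0, "z": -15, "spin": 0}, {"gripper": 1, "x": 0, "y": 0, "z": -30, "spin": 0}, {"gripper": 1, "x": 0, "y": 0, "z": -35, "spin": 0}, {"gripper": 1, "x": 0, "y": 0, "z": -35, "spin": 0}, {"gripper": 1, "x": 0, "y": 0, "z": -35, "spin": 0}, {"gripper": 1, "x": 0, "y": 0, "z": -35, "spin": 0}, {"gripper": 1, "x": 0, "y": 0, "z": -35, "spin": 0}, {"gripper": 1, "x": 0, "y": 0, "z": -20, "spin": 0}, {"gripper": 1, "x": 0, "y": 0, "z": -10, "spin": 0}]'

```text
time: 29.45
eef_pos: [0.4031, 0.1942, 0.2987]
tcp_rot: [0.707, 0.707, 0.001, 0.001]
contact_force: [1.1, -0.8, -0.9]
opening: 0.514
finger_force: 31.1
```

Request:
step_arm --commands '[{"gripper": 1, "x": -20, "y": 4, "z": 0, "spin": 0}, {"gripper": 1, "x": -40, "y": 8, "z": 0, "spin": 0}, {"gripper": 1, "x": -46, "y": 10, "z": 0, "spin": 0}, {"gripper": 1, "x": -46, "y": 10, "z": 0, "spin": 0}, {"gripper": 1, "x": -46, "y": 10, "z": 0, "spin": 0}, {"gripper": 1, "x": -46, "y": 10, "z": 0, "spin": 0}, {"gripper": 1, "x": -46, "y": 10, "z": 0, "spin": 0}, {"gripper": 1, "x": -46, "y": 10, "z": 0, "spin": 0}, {"gripper": 1, "x": -46, "y": 10, "z": 0, "spin": 0}, {"gripper": 1, "x": -46, "y": 6, "z": 0, "spin": 0}]'

```text
time: 30.45
eef_pos: [0.4902, -0.2354, 0.2946]
tcp_rot: [0.707, 0.707, -0.0, -0.002]
contact_force: [0.4, -0.2, -1.4]
opening: 0.512
finger_force: 31.0
```

Request:
step_arm --commands '[{"gripper": 1, "x": -46, "y": 4, "z": 0, "spin": 0}, {"gripper": 1, "x": -40, "y": 3, "z": 0, "spin": 0}, {"gripper": 1, "x": -30, "y": 2, "z": 0, "spin": 0}, {"gripper": 1, "x": -18, "y": 0, "z": 0, "spin": 0}, {"gripper": 1, "x": -7, "y": 0, "z": 0, "spin": 0}, {"gripper": 1, "x": 0, "y": 0, "z": 0, "spin": 3}, {"gripper": 1, "x": 0, "y": 0, "z": 0, "spin": 3.6}, {"gripper": 1, "x": 0, "y": 0, "z": 0, "spin": 0}, {"gripper": 1, "x": 0, "y": 0, "z": 0, "spin": 0}, {"gripper": 1, "x": 0, "y": 0, "z": 0, "spin": 0}]'

```text
time: 31.45
eef_pos: [0.4999, -0.3741, 0.2968]
tcp_rot: [0.746, 0.666, 0.0, -0.0]
contact_force: [-0.4, 0.3, -0.8]
opening: 0.513
finger_force: 31.0
```

Request:
step_arm --commands '[{"gripper": 1, "x": -2, "y": 0, "z": 15, "spin": 0}, {"gripper": 1, "x": 0, "y": 0, "z": 28, "spin": 0}, {"gripper": 1, "x": 0, "y": 0, "z": 32, "spin": 0}, {"gripper": 1, "x": 0, "y": 0, "z": 32, "spin": 0}, {"gripper": 1, "x": 0, "y": 0, "z": 32, "spin": 0}, {"gripper": 1, "x": 0, "y": 0, "z": 32, "spin": 0}, {"gripper": 1, "x": 0, "y": 0, "z": 28, "spin": 0}, {"gripper": 1, "x": 0, "y": 0, "z": 18, "spin": 0}, {"gripper": 1, "x": 0, "y": 0, "z": 10, "spin": 0}, {"gripper": 1, "x": 0, "y": 0, "z": 4, "spin": 0}]'

```text
time: 32.45
eef_pos: [0.4988, -0.3762, 0.0639]
tcp_rot: [0.747, 0.665, -0.0, -0.001]
contact_force: [-0.1, 0.0, -1.6]
opening: 0.513
finger_force: 31.0
```

Request:
step_arm --commands '[{"gripper": 1, "x": 0, "y": 0, "z": 1, "spin": 0}, {"gripper": 1, "x": 0, "y": 0, "z": 1, "spin": 0}, {"gripper": 1, "x": 0, "y": 0, "z": 1, "spin": 0}, {"gripper": 1, "x": 0, "y": 0, "z": 1, "spin": 0}, {"gripper": 1, "x": 0, "y": 0, "z": 1, "spin": 0}, {"gripper": 1, "x": 0, "y": 0, "z": 0.5, "spin": 0}, {"gripper": 1, "x": 0, "y": 0, "z": 0, "spin": 0}, {"gripper": 1, "x": 0, "y": 0, "z": 0, "spin": 0}, {"gripper": 1, "x": 0, "y": 0, "z": 0, "spin": 0}, {"gripper": 1, "x": 0, "y": 0, "z": 0, "spin": 0}]'

```text
time: 33.45
eef_pos: [0.4995, -0.3769, 0.0604]
tcp_rot: [0.747, 0.665, 0.0, 0.0]
contact_force: [-0.7, 0.5, -1.4]
opening: 0.511
finger_force: 31.0
```

Request:
step_arm --commands '[{"gripper": 1, "x": 0, "y": 0, "z": 1, "spin": 0}, {"gripper": 1, "x": 0, "y": 0, "z": 0.5, "spin": 0}, {"gripper": 1, "x": 0, "y": 0, "z": 0.5, "spin": 0}, {"gripper": 1, "x": 0, "y": 0, "z": 0.5, "spin": 0}, {"gripper": 1, "x": 0, "y": 0, "z": 0, "spin": 0}, {"gripper": 1, "x": 0, "y": 0, "z": 0, "spin": 0}, {"gripper": 1, "x": 0, "y": 0, "z": 0, "spin": 0}, {"gripper": 1, "x": 0, "y": 0, "z": 0, "spin": 0}, {"gripper": 1, "x": 0, "y": 0, "z": 0, "spin": 0}, {"gripper": 1, "x": 0, "y": 0, "z": 0, "spin": 0}]'

```text
time: 34.45
eef_pos: [0.4996, -0.3771, 0.0588]
tcp_rot: [0.747, 0.665, -0.0, -0.0]
contact_force: [-2.9, 1.9, 6.1]
opening: 0.51
finger_force: 31.5
```

Request:
step_arm --commands '[{"gripper": 0, "x": 0, "y": 0, "z": 0, "spin": 0}, {"gripper": -0.1, "x": 0, "y": 0, "z": 0, "spin": 0}, {"gripper": -0.2, "x": 0, "y": 0, "z": 0, "spin": 0}, {"gripper": -0.4, "x": 0, "y": 0, "z": 0, "spin": 0}, {"gripper": -0.6, "x": 0, "y": 0, "z": 0, "spin": 0}, {"gripper": -0.8, "x": 0, "y": 0, "z": 0, "spin": 0}, {"gripper": -1, "x": 0, "y": 0, "z": 0, "spin": 0}, {"gripper": -1, "x": 0, "y": 0, "z": 0, "spin": 0}, {"gripper": -1, "x": 0, "y": 0, "z": 0, "spin": 0}, {"gripper": -1, "x": 0, "y": 0, "z": 0, "spin": 0}]'

```text
time: 35.45
eef_pos: [0.4995, -0.3769, 0.0578]
tcp_rot: [0.747, 0.665, 0.0, 0.0]
contact_force: [-0.1, -0.6, 0.2]
opening: 1.001
finger_force: 0.0
```

Request:
step_arm --commands '[{"gripper": -1, "x": 0, "y": 0, "z": -5, "spin": 0}, {"gripper": -1, "x": 0, "y": 0, "z": -15, "spin": 0}, {"gripper": -1, "x": 0, "y": 0, "z": -25, "spin": 0}, {"gripper": -1, "x": 0, "y": 0, "z": -35, "spin": 0}, {"gripper": -1, "x": 0, "y": 0, "z": -40, "spin": 0}, {"gripper": -1, "x": 0, "y": 0, "z": -40, "spin": 0}, {"gripper": -1, "x": 0, "y": 0, "z": -40, "spin": 0}, {"gripper": -1, "x": 0, "y": 0, "z": -30, "spin": 0}, {"gripper": -1, "x": 0, "y": 0, "z": -15, "spin": -3}, {"gripper": -1, "x": 0, "y": 0, "z": -5, "spin": -3.6}]'

```text
time: 36.45
eef_pos: [0.5002, -0.3776, 0.3133]
tcp_rot: [0.706, 0.708, -0.0, 0.004]
contact_force: [0.4, 0.6, -0.1]
opening: 0.997
finger_force: 0.0
```

Request:
step_arm --commands '[{"gripper": -1, "x": 20, "y": -2, "z": 0, "spin": 0}, {"gripper": -1, "x": 40, "y": -4, "z": 0, "spin": 0}, {"gripper": -1, "x": 46, "y": -5, "z": 0, "spin": 0}, {"gripper": -1, "x": 46, "y": -5, "z": 0, "spin": 0}, {"gripper": -1, "x": 46, "y": -5, "z": 0, "spin": 0}, {"gripper": -1, "x": 46, "y": -5, "z": 0, "spin": 0}, {"gripper": -1, "x": 46, "y": -5, "z": 0, "spin": 0}, {"gripper": -1, "x": 46, "y": -5, "z": 0, "spin": 0}, {"gripper": -1, "x": 46, "y": -5, "z": 0, "spin": 0}, {"gripper": -1, "x": 46, "y": -5, "z": 0, "spin": 0}]'

```text
time: 37.45
eef_pos: [0.453, 0.0529, 0.3096]
tcp_rot: [0.707, 0.707, 0.001, 0.001]
contact_force: [1.5, 0.3, 1.0]
opening: 1.001
finger_force: 0.0
```

Request:
step_arm --commands '[{"gripper": -1, "x": 46, "y": -5, "z": 0, "spin": 0}, {"gripper": -1, "x": 46, "y": -5, "z": 0, "spin": 0}, {"gripper": -1, "x": 46, "y": -5, "z": 0, "spin": 0}, {"gripper": -1, "x": 46, "y": -5, "z": 0, "spin": 0}, {"gripper": -1, "x": 46, "y": -5, "z": 0, "spin": 0}, {"gripper": -1, "x": 40, "y": -5, "z": 0, "spin": 0}, {"gripper": -1, "x": 30, "y": -5, "z": 0, "spin": 0}, {"gripper": -1, "x": 18, "y": -3, "z": 0, "spin": 0}, {"gripper": -1, "x": 10, "y": -2, "z": 0, "spin": 0}, {"gripper": -1, "x": 0, "y": 0, "z": 0, "spin": 0}]'

```text
time: 38.45
eef_pos: [0.4134, 0.3798, 0.3087]
tcp_rot: [0.707, 0.708, 0.0, 0.0]
contact_force: [0.1, -0.5, -0.1]
opening: 1.002
finger_force: 0.0
```

Run:
```python
from h import *
s=get_state(); print(s["time"],s["eef_pos"].round(4),R.from_quat(s["tcp_rot"]).as_matrix().round(3).tolist())
c=read_camera("top");W=cloud(c);im=c["color"]
c0=np.array([.5047,-.3356]);yaw=-.1155;ex=np.array([np.cos(yaw),np.sin(yaw)]);ey=np.array([-np.sin(yaw),np.cos(yaw)])
P=W[150:215,255:410].reshape(-1,3); q=np.c_[(P[:,:2]-c0)@ex,(P[:,:2]-c0)@ey]
for n,y,z in(('mill',.12,.14),('red',.04,.112),('tur',-.04,.09),('must',.203,.2),('tin',-.203,.065)):
    m=(abs(q[:,1]-y)<.038)&(P[:,2]>z); print(n,m.sum(),((q[m].min(0)+q[m].max(0))/2).round(4),np.nanmedian(P[m,2]).round(3))
# tablet bottle from the side view
d=read_camera("side");V=cloud(d)
P=V[250:320,250:320].reshape(-1,3);m=(P[:,2]>.01)&(P[:,2]<.075)&(abs(P[:,0]-.414)<.035)&(abs(P[:,1]-.379)<.035)
print('tab side',m.sum(),np.percentile(P[m],[2,50,98],axis=0).round(3).tolist())
```

```text
38.45 [0.4134 0.3798 0.3087] [[-0.001, 1.0, 0.001], [1.0, 0.001, 0.0], [0.0, 0.001, -1.0]]
mill 201 [0.0025 0.1222] 0.169
red 160 [-0.0024  0.0433] 0.125
tur 110 [-0.0011 -0.0411] 0.099
must 160 [0.0027 0.2055] 0.215
tin 371 [ 0.0022 -0.202 ] 0.072
tab side 252 [[0.395, 0.369, 0.012], [0.414, 0.393, 0.048], [0.43, 0.402, 0.071]]
```

Run:
```python
from h import *
for f in('top0.npz','side0.npz'):
    P=np.load(f)['W'].reshape(-1,3)
    for x in np.arange(.34,.5,.01):
        m=(abs(P[:,0]-x)<.005)&(abs(P[:,1]-.379)<.018)&(P[:,2]>-.05)&(P[:,2]<.4)
        print(f[:3],x.round(2),m.sum(),P[m,2].max().round(3) if m.any() else '')
```

```text
top 0.34 21 0.007
top 0.35 30 0.006
top 0.36 29 0.007
top 0.37 21 0.005
top 0.38 28 0.007
top 0.39 29 0.004
top 0.4 42 0.073
top 0.41 47 0.073
top 0.42 48 0.071
top 0.43 28 0.072
top 0.44 31 0.008
top 0.45 31 0.007
top 0.46 31 0.01
top 0.47 31 0.021
top 0.48 32 0.04
top 0.49 36 0.054
sid 0.34 22 0.004
sid 0.35 28 0.003
sid 0.36 28 0.004
sid 0.37 29 0.004
sid 0.38 27 0.004
sid 0.39 31 0.043
sid 0.4 50 0.072
sid 0.41 37 0.072
sid 0.42 48 0.072
sid 0.43 68 0.071
sid 0.44 29 0.005
sid 0.45 28 0.005
sid 0.46 29 0.01
sid 0.47 16 0.024
sid 0.48 21 0.045
sid 0.49 15 0.053
```

Request:
step_arm --commands '[{"gripper": -1, "x": 0, "y": 0, "z": 10, "spin": 0}, {"gripper": -1, "x": 0, "y": 0, "z": 20, "spin": 0}, {"gripper": -1, "x": 0, "y": 0, "z": 25, "spin": 0}, {"gripper": -1, "x": 0, "y": 0, "z": 25, "spin": 0}, {"gripper": -1, "x": 0, "y": 0, "z": 25, "spin": 0}, {"gripper": -1, "x": 0, "y": 0, "z": 20, "spin": 0}, {"gripper": -1, "x": 0, "y": 0, "z": 10, "spin": 0}, {"gripper": -1, "x": 0, "y": 0, "z": 5, "spin": 0}, {"gripper": -1, "x": 0, "y": 0, "z": 0, "spin": 0}, {"gripper": -1, "x": 0, "y": 0, "z": 0, "spin": 0}]'

```text
time: 39.55
eef_pos: [0.4144, 0.3793, 0.169]
tcp_rot: [0.707, 0.707, 0.001, 0.0]
contact_force: [-0.5, 0.4, -0.2]
opening: 0.999
finger_force: 0.0
```

Request:
step_arm --commands '[{"gripper": -0.35, "x": 0, "y": -1, "z": 0, "spin": 0}, {"gripper": -0.35, "x": 0, "y": 0, "z": 10, "spin": 0}, {"gripper": -0.35, "x": 0, "y": 0, "z": 18, "spin": 0}, {"gripper": -0.35, "x": 0, "y": 0, "z": 22, "spin": 0}, {"gripper": -0.35, "x": 0, "y": 0, "z": 22, "spin": 0}, {"gripper": -0.35, "x": 0, "y": 0, "z": 20, "spin": 0}, {"gripper": -0.35, "x": 0, "y": 0, "z": 16, "spin": 0}, {"gripper": -0.35, "x": 0, "y": 0, "z": 12, "spin": 0}, {"gripper": -0.35, "x": 0, "y": 0, "z": 6, "spin": 0}, {"gripper": -0.35, "x": 0, "y": 0, "z": 3, "spin": 0}]'

```text
time: 40.55
eef_pos: [0.4127, 0.3792, 0.0384]
tcp_rot: [0.707, 0.707, -0.0, -0.0]
contact_force: [0.6, -0.5, 0.4]
opening: 0.673
finger_force: 0.0
```

Request:
step_arm --commands '[{"gripper": 0, "x": 0, "y": 0, "z": 0, "spin": 0}, {"gripper": 0, "x": 0, "y": 0, "z": 0, "spin": 0}, {"gripper": 0.1, "x": 0, "y": 0, "z": 0, "spin": 0}, {"gripper": 0.2, "x": 0, "y": 0, "z": 0, "spin": 0}, {"gripper": 0.4, "x": 0, "y": 0, "z": 0, "spin": 0}, {"gripper": 1, "x": 0, "y": 0, "z": 0, "spin": 0}, {"gripper": 1, "x": 0, "y": 0, "z": 0, "spin": 0}, {"gripper": 1, "x": 0, "y": 0, "z": 0, "spin": 0}, {"gripper": 1, "x": 0, "y": 0, "z": 0, "spin": 0}, {"gripper": 1, "x": 0, "y": 0, "z": 0, "spin": 0}]' --force 25

```text
time: 41.55
eef_pos: [0.4135, 0.3796, 0.0398]
tcp_rot: [0.707, 0.707, 0.001, 0.0]
contact_force: [-0.0, 0.0, 4.9]
opening: 0.416
finger_force: 25.2
```

Request:
step_arm --commands '[{"gripper": 1, "x": 0, "y": 0, "z": -5, "spin": 0}, {"gripper": 1, "x": 0, "y": 0, "z": -15, "spin": 0}, {"gripper": 1, "x": 0, "y": 0, "z": -30, "spin": 0}, {"gripper": 1, "x": 0, "y": 0, "z": -35, "spin": 0}, {"gripper": 1, "x": 0, "y": 0, "z": -35, "spin": 0}, {"gripper": 1, "x": 0, "y": 0, "z": -35, "spin": 0}, {"gripper": 1, "x": 0, "y": 0, "z": -35, "spin": 0}, {"gripper": 1, "x": 0, "y": 0, "z": -35, "spin": 0}, {"gripper": 1, "x": 0, "y": 0, "z": -20, "spin": 0}, {"gripper": 1, "x": 0, "y": 0, "z": -10, "spin": 0}]'

```text
time: 42.55
eef_pos: [0.4131, 0.3794, 0.2973]
tcp_rot: [0.707, 0.707, 0.002, 0.0]
contact_force: [-0.0, 0.0, -0.1]
opening: 0.415
finger_force: 25.2
```

Request:
step_arm --commands '[{"gripper": 1, "x": -20, "y": 4, "z": 0, "spin": 0}, {"gripper": 1, "x": -40, "y": 6, "z": 0, "spin": 0}, {"gripper": 1, "x": -46, "y": 7, "z": 0, "spin": 0}, {"gripper": 1, "x": -46, "y": 7, "z": 0, "spin": 0}, {"gripper": 1, "x": -46, "y": 7, "z": 0, "spin": 0}, {"gripper": 1, "x": -46, "y": 7, "z": 0, "spin": 0}, {"gripper": 1, "x": -46, "y": 7, "z": 0, "spin": 0}, {"gripper": 1, "x": -46, "y": 7, "z": 0, "spin": 0}, {"gripper": 1, "x": -46, "y": 7, "z": 0, "spin": 0}, {"gripper": 1, "x": -46, "y": 5, "z": 0, "spin": 0}]'

```text
time: 43.55
eef_pos: [0.4758, -0.0506, 0.2929]
tcp_rot: [0.707, 0.707, -0.0, -0.001]
contact_force: [1.0, 0.4, -0.5]
opening: 0.411
finger_force: 25.2
```

Request:
step_arm --commands '[{"gripper": 1, "x": -46, "y": 4, "z": 0, "spin": 0}, {"gripper": 1, "x": -46, "y": 4, "z": 0, "spin": 0}, {"gripper": 1, "x": -46, "y": 3, "z": 0, "spin": 0}, {"gripper": 1, "x": -46, "y": 2, "z": 0, "spin": 0}, {"gripper": 1, "x": -46, "y": 1, "z": 0, "spin": 0}, {"gripper": 1, "x": -46, "y": 0, "z": 0, "spin": 0}, {"gripper": 1, "x": -44, "y": 0, "z": 0, "spin": 0}, {"gripper": 1, "x": -38, "y": 0, "z": 0, "spin": 0}, {"gripper": 1, "x": -26, "y": 0, "z": 0, "spin": 0}, {"gripper": 1, "x": -22, "y": 0, "z": 0, "spin": 0}]'

```text
time: 44.55
eef_pos: [0.4896, -0.4562, 0.292]
tcp_rot: [0.708, 0.707, 0.0, -0.002]
contact_force: [0.8, 0.4, -0.4]
opening: 0.413
finger_force: 25.2
```

Request:
step_arm --commands '[{"gripper": 1, "x": 0, "y": 0, "z": 0, "spin": 3}, {"gripper": 1, "x": 0, "y": 0, "z": 0, "spin": 3.6}, {"gripper": 1, "x": 0, "y": 0, "z": 10, "spin": 0}, {"gripper": 1, "x": 0, "y": 0, "z": 25, "spin": 0}, {"gripper": 1, "x": 0, "y": 0, "z": 30, "spin": 0}, {"gripper": 1, "x": 0, "y": 0, "z": 20, "spin": 0}, {"gripper": 1, "x": 0, "y": 0, "z": 5, "spin": 0}, {"gripper": 1, "x": 0, "y": 0, "z": 0, "spin": 0}, {"gripper": 1, "x": 0, "y": 0, "z": 0, "spin": 0}, {"gripper": 1, "x": 0, "y": 0, "z": 0, "spin": 0}]'

```text
time: 45.55
eef_pos: [0.4911, -0.4556, 0.2058]
tcp_rot: [0.747, 0.665, -0.0, 0.002]
contact_force: [0.7, 0.4, -0.3]
opening: 0.415
finger_force: 25.2
```

Request:
step_arm --commands '[{"gripper": 1, "x": 0, "y": 0, "z": 10, "spin": 0}, {"gripper": 1, "x": 0, "y": 0, "z": 20, "spin": 0}, {"gripper": 1, "x": 0, "y": 0, "z": 25, "spin": 0}, {"gripper": 1, "x": 0, "y": 0, "z": 25, "spin": 0}, {"gripper": 1, "x": 0, "y": 0, "z": 22, "spin": 0}, {"gripper": 1, "x": 0, "y": 0, "z": 18, "spin": 0}, {"gripper": 1, "x": 0, "y": 0, "z": 12, "spin": 0}, {"gripper": 1, "x": 0, "y": 0, "z": 6, "spin": 0}, {"gripper": 1, "x": 0, "y": 0, "z": 3, "spin": 0}, {"gripper": 1, "x": 0, "y": 0, "z": 1, "spin": 0}]'

```text
time: 46.55
eef_pos: [0.4908, -0.4553, 0.0624]
tcp_rot: [0.747, 0.665, -0.0, 0.001]
contact_force: [0.2, -0.3, -0.6]
opening: 0.413
finger_force: 25.2
```

Request:
step_arm --commands '[{"gripper": 1, "x": 0, "y": 0, "z": 1, "spin": 0}, {"gripper": 1, "x": 0, "y": 0, "z": 1, "spin": 0}, {"gripper": 1, "x": 0, "y": 0, "z": 1, "spin": 0}, {"gripper": 1, "x": 0, "y": 0, "z": 1, "spin": 0}, {"gripper": 1, "x": 0, "y": 0, "z": 1, "spin": 0}, {"gripper": 1, "x": 0, "y": 0, "z": 0.5, "spin": 0}, {"gripper": 1, "x": 0, "y": 0, "z": 0, "spin": 0}, {"gripper": 1, "x": 0, "y": 0, "z": 0, "spin": 0}, {"gripper": 1, "x": 0, "y": 0, "z": 0, "spin": 0}, {"gripper": 1, "x": 0, "y": 0, "z": 0, "spin": 0}]'

```text
time: 47.55
eef_pos: [0.4905, -0.4549, 0.0564]
tcp_rot: [0.747, 0.665, -0.0, 0.0]
contact_force: [-0.3, 0.1, -0.1]
opening: 0.416
finger_force: 25.2
```

Request:
step_arm --commands '[{"gripper": 1, "x": 0, "y": 0, "z": 0.5, "spin": 0}, {"gripper": 1, "x": 0, "y": 0, "z": 0.5, "spin": 0}, {"gripper": 1, "x": 0, "y": 0, "z": 0.5, "spin": 0}, {"gripper": 1, "x": 0, "y": 0, "z": 0.5, "spin": 0}, {"gripper": 1, "x": 0, "y": 0, "z": 0, "spin": 0}, {"gripper": 1, "x": 0, "y": 0, "z": 0, "spin": 0}, {"gripper": 1, "x": 0, "y": 0, "z": 0, "spin": 0}, {"gripper": 1, "x": 0, "y": 0, "z": 0, "spin": 0}, {"gripper": 1, "x": 0, "y": 0, "z": 0, "spin": 0}, {"gripper": 1, "x": 0, "y": 0, "z": 0, "spin": 0}]'

```text
time: 48.55
eef_pos: [0.4907, -0.4552, 0.0559]
tcp_rot: [0.747, 0.665, -0.0, 0.0]
contact_force: [-1.4, 2.4, 6.5]
opening: 0.414
finger_force: 25.8
```

Request:
step_arm --commands '[{"gripper": 0.2, "x": 0, "y": 0, "z": 0, "spin": 0}, {"gripper": 0.1, "x": 0, "y": 0, "z": 0, "spin": 0}, {"gripper": 0, "x": 0, "y": 0, "z": 0, "spin": 0}, {"gripper": -0.2, "x": 0, "y": 0, "z": 0, "spin": 0}, {"gripper": -0.5, "x": 0, "y": 0, "z": 0, "spin": 0}, {"gripper": -0.8, "x": 0, "y": 0, "z": 0, "spin": 0}, {"gripper": -1, "x": 0, "y": 0, "z": 0, "spin": 0}, {"gripper": -1, "x": 0, "y": 0, "z": 0, "spin": 0}, {"gripper": -1, "x": 0, "y": 0, "z": 0, "spin": 0}, {"gripper": -1, "x": 0, "y": 0, "z": 0, "spin": 0}]'

```text
time: 49.55
eef_pos: [0.4905, -0.4549, 0.0543]
tcp_rot: [0.747, 0.665, -0.0, 0.0]
contact_force: [0.4, 0.5, 0.3]
opening: 1.005
finger_force: 0.0
```

Request:
step_arm --commands '[{"gripper": -1, "x": 0, "y": 0, "z": -5, "spin": 0}, {"gripper": -1, "x": 0, "y": 0, "z": -15, "spin": 0}, {"gripper": -1, "x": 0, "y": 0, "z": -25, "spin": 0}, {"gripper": -1, "x": 0, "y": 0, "z": -35, "spin": 0}, {"gripper": -1, "x": 0, "y": 0, "z": -40, "spin": 0}, {"gripper": -1, "x": 0, "y": 0, "z": -40, "spin": 0}, {"gripper": -1, "x": 0, "y": 0, "z": -40, "spin": 0}, {"gripper": -1, "x": 0, "y": 0, "z": -30, "spin": 0}, {"gripper": -1, "x": 0, "y": 0, "z": -15, "spin": -3}, {"gripper": -1, "x": 0, "y": 0, "z": -5, "spin": -3.6}]'

```text
time: 50.55
eef_pos: [0.4912, -0.4556, 0.3101]
tcp_rot: [0.706, 0.708, -0.0, 0.004]
contact_force: [0.5, -0.0, -0.4]
opening: 0.999
finger_force: 0.0
```

Request:
step_arm --commands '[{"gripper": -1, "x": 20, "y": -2, "z": 0, "spin": 0}, {"gripper": -1, "x": 40, "y": -4, "z": 0, "spin": 0}, {"gripper": -1, "x": 46, "y": -5, "z": 0, "spin": 0}, {"gripper": -1, "x": 46, "y": -5, "z": 0, "spin": 0}, {"gripper": -1, "x": 46, "y": -3, "z": 0, "spin": 0}, {"gripper": -1, "x": 46, "y": 0, "z": 0, "spin": 0}, {"gripper": -1, "x": 46, "y": 0, "z": 0, "spin": 0}, {"gripper": -1, "x": 46, "y": 0, "z": 0, "spin": 0}, {"gripper": -1, "x": 46, "y": 0, "z": 0, "spin": 0}, {"gripper": -1, "x": 46, "y": 0, "z": 0, "spin": 0}]'

```text
time: 51.55
eef_pos: [0.4712, -0.0251, 0.3061]
tcp_rot: [0.707, 0.707, 0.001, 0.001]
contact_force: [0.4, 0.5, 0.0]
opening: 1.002
finger_force: 0.0
```

Request:
step_arm --commands '[{"gripper": -1, "x": 46, "y": 0, "z": 0, "spin": 0}, {"gripper": -1, "x": 46, "y": 0, "z": 0, "spin": 0}, {"gripper": -1, "x": 46, "y": 0, "z": 0, "spin": 0}, {"gripper": -1, "x": 40, "y": 0, "z": 0, "spin": 0}, {"gripper": -1, "x": 20, "y": 0, "z": 0, "spin": 0}, {"gripper": -1, "x": 0, "y": 0, "z": 0, "spin": 0}, {"gripper": -1, "x": 0, "y": 0, "z": 0, "spin": 0}, {"gripper": -1, "x": 0, "y": 0, "z": 0, "spin": 0}, {"gripper": -1, "x": 0, "y": 0, "z": 0, "spin": 0}, {"gripper": -1, "x": 0, "y": 0, "z": 0, "spin": 0}]'

```text
time: 52.55
eef_pos: [0.4718, 0.1702, 0.3045]
tcp_rot: [0.708, 0.706, 0.0, 0.0]
contact_force: [0.2, 0.3, 0.5]
opening: 0.998
finger_force: 0.0
```

Run:
```python
from h import *
c=read_camera("top");W=cloud(c);im=c["color"]
c0=np.array([.5047,-.3356]);yaw=-.1155;ex=np.array([np.cos(yaw),np.sin(yaw)]);ey=np.array([-np.sin(yaw),np.cos(yaw)])
P=W[150:215,255:410].reshape(-1,3); q=np.c_[(P[:,:2]-c0)@ex,(P[:,:2]-c0)@ey]
for n,y,z in(('mill',.12,.14),('red',.04,.112),('tur',-.04,.09),('tab',-.12,.075),('must',.203,.2),('tin',-.203,.065)):
    m=(abs(q[:,1]-y)<.038)&(P[:,2]>z); print(n,m.sum(),((q[m].min(0)+q[m].max(0))/2).round(4),np.nanmedian(P[m,2]).round(3))
b=read_camera("side")["color"][120:230,210:280][...,::-1]
a=cv2.resize(im[160:220,250:410][...,::-1],(480,180),interpolation=cv2.INTER_CUBIC);b=cv2.resize(b,(286,450),interpolation=cv2.INTER_CUBIC)
o=np.zeros((450,766,3),np.uint8);o[:180,:480]=a;o[:,480:]=b;cv2.imwrite('pics/end.png',o)
print(get_state()["time"])
```

```text
mill 202 [0.0028 0.1222] 0.17
red 156 [-0.0022  0.0431] 0.124
tur 114 [-0.0009 -0.0414] 0.099
tab 93 [-1.000e-04 -1.178e-01] 0.084
must 162 [0.0027 0.2055] 0.215
tin 375 [ 0.0019 -0.2023] 0.072
52.65
```

View pics/end.png

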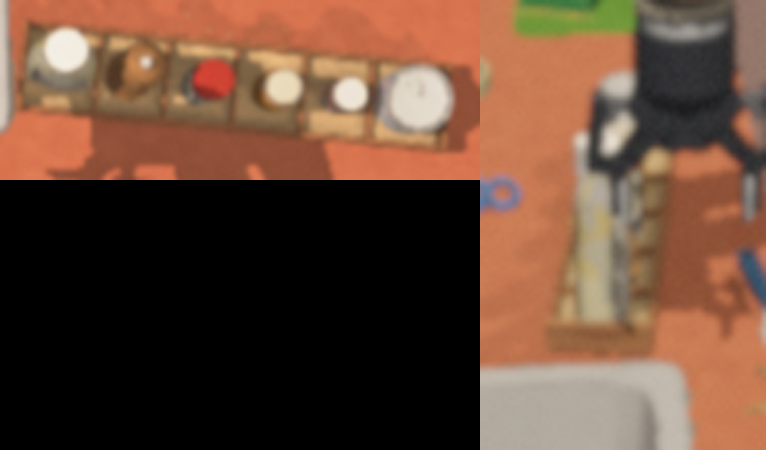

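All four stand in order at the expected heights (tops at 124, 99 and 84 mm), within 4 mm of their compartment centres, and the arm is clear.

```bash
python3 -c "
from plant import *
print(sign_off())"
```

```text
the job is handed in; nothing more can be done
None
```

The job is handed in: mill, red-capped jar, turmeric jar and tablet bottle stand upright in order from the mustard to the tin, each within about 4 mm of its compartment centre at the last camera check; the mustard and tin have not moved, and `sign_off()` gave no verdict.

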